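# Load the backup battery into an analyser's spring holder

## Robot

A 7-joint arm with a two-finger parallel gripper is mounted at the origin on the work surface. World frame = base frame: x ahead of the robot, y to its left, z up, the work surface at z = 0. Lengths are in mm, angles in rad, forces in N, time in s.
With the tool pointing down it reaches from about 350 to 900 mm from the base axis. Payload 8.1 kg.
Tool frame: the origin (TCP) lies on the centre line of the jaws, within the pads' length; the fingertips stand 14 mm ahead of it and the grasp point (between the pads) lies 5 mm behind it (ctrl.tcp_to_tips is the distance from the TCP to the fingertips, in mm); z points along the fingers, y is the line along which they close (so a half turn about z gives the same grasp; the last joint's range is limited). The gripper opens to 92 mm and grips with 3 to 60 N. Pads are 19 mm wide; open, the fingers measure 130 mm over their backs; the gripper's body (75 mm by 190 mm) begins 47 mm behind the grasp point.
Start: joints at [1.198, 0.434, 0.025, 1.573, -0.012, 1.134, -0.075], TCP at [166.562, -602.41, 240.742] pointing down, gripper open.
Joint ranges: [-2.62, 2.62], [-0.44, 2.09], [-1.27, 1.32], [0.08, 2.57], [-1.32, 4.46], [0.12, 2], [-2.74, 2.74]. Speed limits (rad/s): [2.22, 2.22, 3.01, 3.01, 3.14, 3.14, 3.14].

## Interface

Orientations are given as [roll, pitch, yaw] about the fixed x, y, z axes, in that order (R = Rz(yaw) Ry(pitch) Rx(roll)).
In Python, from plant import ctrl, cams gives the robot as it stands.
- The arm moves only by the tool send_rows, never from a script. Its argument "targets" is a list of rows, each a list of 7 numbers: the shift along the tool's x, y, z in cm, then the turn, a rotation vector about the tool's x, y, z in rad, then the opening, from -1 (shut) to 1 (fully open). In form: [[x, y, z, rx, ry, rz, hand], ...]. A call has 1 to 20 rows; each row shifts and turns the commanded pose from where the row before left it, along the tool's axes as they then stand; what a row does not reach is not made up. A row lasts 1/8 s, in which the tool goes at most 62.5 mm and 10.7 degrees, less where a joint would pass 70% of its speed; a pose out of reach is approached as far as the arm can. A call is refused whole if a number of a shift passes 6.25 or a number of a turn 0.188, either way. A call with a gripper value outside its range is refused whole. The fingers move at their own pace and stop on an object; the grip force is fixed at half the most. Time passes only in rows, so rows that do not move let the fingers close. It gives the time, the measured TCP pose, the force, the opening and the grip force at its end, in the units of the state.
- ctrl.observe(): the state, without advancing time (a new reading comes with each control period).
- cams.read_camera(name): name is "scene" or "top"; returns a dict with "frame" (480x640x3 uint8, red, green, blue), "depth" (480x640 float32, mm along the optical axis (not along the pixel's ray), 0 where there is no reading), "K" (3x3 intrinsics, pixels), "k1" (the pictures are not rectified: a ray, as slopes to the right and down, at radius r is drawn at 1 + k1 r^2 times it, then the intrinsics apply), "camera_from_world" (4x4, takes a point from world to camera coordinates). Camera axes: x right, y down, z forward; pixel columns grow to the right and rows downward; lengths in mm; the calibration is good to about 2 mm. A picture is of the moment at which its call begins.
- ctrl.sign_off(): hands the job in; it is judged then, once.
Trained networks look in the newest picture that a camera, given by its name, has taken for a name from the list of things; names that differ only in an ending like _2 or _b are one class to them, and where a whole thing is asked for, a point or a joint stands for the part that bears it (a point fixed in the world has none). Each returns a list of dicts, best first, with "score" (0 to 1); they miss things now and then, are a little off and sometimes report something else, mostly with a low value. They report only what shows in the picture. A call takes as long as a camera call. They do not tell look-alikes from the thing itself.
- cams.recognise(camera, thing): "bbox" ([left, top, width, height] in pixels, round what is visible of it).
- cams.masks_of(camera, thing): "pixels" (480x640 bool, what is visible of it) and "bbox" ([left, top, width, height] in pixels, round what is visible of it).
- cams.landmark_of(camera, thing): "centre" ([row, column] in pixels: a listed point, or the origin of a listed thing).
The state is a dict: "clock": time; "q": joint angles; "joint_velocities": joint speeds; "tau": joint torques, N m; "ee_pos": TCP position; "tool_rot": TCP orientation; "ft_force": force on the tool from outside, world axes, zero at the start; "ft_torque": the same for the moment, N m; "width": opening from 0.0 (shut) to 1.0 (fully open); "gripper_force": force on a finger pad.
Only numpy, scipy, OpenCV 4.12 (cv2) and the standard library are available. Lean on these libraries where they do the work, as an engineer would, in place of code of your own. Each camera call takes 0.05 s, during which the arm holds its last target. There are 200 camera calls.

## Task

Put the long battery cell into the grey holder on the white battery tray: push its flat end against the sprung contact with the nub end held up, squeeze the spring until the nub end clears the lip at the other end, tip that end down, and ease it forward so that the cell lies level in its cradle, nub end home under the lip, and let go. Be gentle: do not run the spring hard against its stop, press on the lip or let the cell snap home, and leave the short cell and the other things on the bench alone.

Things in the scene. Friction and masses are not known exactly. Their poses are not given: they have to be found in the camera images.
- cell: the long battery cell: grey cylinder, 33 mm diameter, 110 mm long overall, 0.13 to 0.23 kg, in one of the white rest's two cradles, axis 32 mm above the bench. Origin at mid-length on the axis; x along the axis from flat end to nub end. The last 3 mm at the nub end are a steel nub 14 mm in diameter. Within 23 mm of its middle both sides are free for the fingers
- cell_flat (a point): centre of the long cell's flat end face (the end that goes against the spring), 55 mm from its middle
- cell_nub (a point): tip of the long cell's nub, on its axis, 55 mm from its middle
- tray: white tray, fixed, 230 x 120 mm, plate 8 mm, rims 14 mm high. Origin on the bench under its middle; x lengthwise, towards the lip; z up. The grey holder on it is clamped anywhere up to 8 mm either way along x from its middle setting; it stays there under load, and its place is NOT measured: find it by touch or by eye. Cell, button or arm must not load tray or holder with more than 35 N
- seat_mid (a point): fixed to the tray: where the seated cell's middle lies if the holder is at its middle setting (shifts with the holder along x, up to 8 mm), 36 mm above the bench on the tray's centre line. The cell lies along x, nub to +x, in two V cradles at x -66..-42 and 28..50 mm from here, their tops 31 mm above the bench; between them nothing is higher than 14 mm
- button_mid (a point): fixed to the tray: centre of the free face of the sprung steel button at the holder's middle setting, 51 mm to -x of seat_mid, 36 mm above the bench (the real one shifts with the holder). Round, 14 mm diameter, faces +x, moves to -x: 2 N at first touch plus 1 N per mm, hard stop at 16 mm, 4 mm squeezed by a seated cell. The block 22 mm behind its face is 46 mm high
- lip_mid (a point): fixed to the tray: middle of the lip's inner edge, on its underside, at the holder's middle setting, 48 mm to +x of seat_mid, 55 mm above the bench (the real one shifts with the holder). The lip is 18 mm wide, 4 mm thick (top at 59 mm) and overhangs the end wall, whose inner face is 7 mm beyond this edge; the wall is 36 mm wide
- rest: white rest, fixed, 130 x 145 mm, plate 6 mm thick. Origin on the bench under its middle; two V cradles along x at y = -38 and +38 mm carry the long and the short cell, either way round, nubs towards +x
- short_cell: a shorter cell of another type, 33 mm in diameter and 80 mm long; leave it in the rest. Origin at its middle, x along its axis to its nub
- vial: small amber jar 30 mm in diameter, 50 mm high, standing beside the rest; leave it. Origin at the centre of its underside
- driver: screwdriver, 160 mm long, lying on the cover plate; leave it. Origin at its underside
- tube_rack: white rack with sample tubes, 70 x 150 mm, 82 mm high, at the far side; leave it. Origin at the centre of its underside
- reagent: small white bottle 40 mm in diameter, 60 mm high, standing 115 to 130 mm from the tray's centre line on its -y side; leave it. Origin at the centre of its underside
- cover: the tray's flat white cover plate, 100 x 190 x 6 mm, lying at the far side; leave it. Origin at the centre of its underside
- parts_bin: open white plastic bin, 110 x 170 mm, 50 mm high, at the far side; leave it. Origin at the centre of its underside
- tip_box: small blue box with a clear lid, 50 mm square, 56 mm high, at the far side; leave it. Origin at the centre of its underside
There are look-alikes about, which are no part of the job. Leave any blue look-alike of the cell alone.

How it is judged (in metres and radians):
On the way:
1. the cell's flat end, low at the sprung contact, has pressed it in with at least 6 N while the nub end is held up (contact force between cell and tray above 6 N and z of cell_nub in the frame of tray above 0.055 m and z of cell_flat in the frame of tray below 0.048 m and x of cell_flat in the frame of tray below -0.038 m), for 0.1 s.
At the end, for the whole second after the job is handed in: The long cell lies at rest and level in the holder: both ends of its axis 36 mm above the tray's underside within 2.5 mm, within 4 mm of the tray's centre line, its nub on the +x side 45 to 65 mm from the tray's middle (home under the lip, wherever the holder is set) (z of cell_flat in the frame of tray between 0.0335 and 0.0385 m and z of cell_nub in the frame of tray between 0.0335 and 0.0385 m and x of cell_nub in the frame of tray between 0.045 and 0.065 m and y of cell_nub in the frame of tray between -0.004 and 0.004 m and y of cell_flat in the frame of tray between -0.004 and 0.004 m and linear speed of cell below 0.01 m/s); the robot touches nothing.
It fails at once if the cell loads the holder with more than 35 N (contact force between cell and tray above 35 N).
It fails at once if the robot presses on the tray with more than 35 N (contact force between the arm and tray above 35 N).
It fails at once if the fingers press on the tray with more than 35 N (contact force between the fingers and tray above 35 N).
It fails at once if the short cell is disturbed by more than 15 mm (distance of short_cell from where it was at the start of the episode above 0.015 m).
It fails at once if another thing on the bench is moved by more than 20 mm (distance of any of vial, driver, tube_rack, reagent, cover, parts_bin, tip_box from where it was at the start of the episode above 0.02 m).
It also fails if it takes over 64 s, if anything falls off the work surface, if the arm or the gripper's body presses on something with over 40 N, if the wrist force passes 120 N, or if a joint passes its speed limit or range.

## Working session

There is one attempt and no reset: what is moved stays moved. The work goes in short steps, Python scripts to look and compute and a tool call to move; the robot and the scene stay as the last step left them, time stands still between calls to the robot, and variables do not carry over. Pictures are saved under pics/ and viewed, at most 10 in all, crops included, and the job is handed in when it is done.

Besides the shell and the picture viewer there is one more tool, called after ">>>" as name(argument=value, ...), one argument or row to a line, values as JSON. send_rows: Moves the arm, as the interface text tells. Its arguments: {"type":"object","properties":{"targets":{"type":"array"}},"required":["targets"]}

```bash
mkdir -p pics
cat > h.py <<'E'
import numpy as np, cv2
from plant import ctrl, cams
def ray(c,uv):
    K=c["K"];x=(uv[0]-K[0,2])/K[0,0];y=(uv[1]-K[1,2])/K[1,1]
    a,b=x,y
    for _ in range(20):
        s=1+c["k1"]*(a*a+b*b);a,b=x/s,y/s
    return np.array([a,b,1.])
def toworld(c,uv,depth=None,z=None):
    T=np.linalg.inv(c["camera_from_world"]);r=ray(c,uv)
    if z is None: return T[:3,:3]@(r*depth)+T[:3,3]
    d=T[:3,:3]@r; return T[:3,3]+d*(z-T[2,3])/d[2]
def proj(c,p):
    q=c["camera_from_world"]@np.append(p,1);a=q[:2]/q[2];a=a*(1+c["k1"]*(a@a))
    return a*[c["K"][0,0],c["K"][1,1]]+c["K"][:2,2]
def cloud(c,mask):
    v,u=np.nonzero(mask&(c["depth"]>0))
    K=c["K"];pts=cv2.undistortPoints(np.c_[u,v].astype(float)[:,None],K,np.array([c["k1"],0,0,0.]))[:,0]
    d=c["depth"][v,u];P=np.c_[pts*d[:,None],d]
    T=np.linalg.inv(c["camera_from_world"]);return P@T[:3,:3].T+T[:3,3]
E
python3 - <<'E'
from h import *
for n in("top","scene"):
    c=cams.read_camera(n);cv2.imwrite(f"pics/{n}0.png",c["frame"][:,:,::-1])
    print(n,np.linalg.inv(c["camera_from_world"]).round(2).tolist(),c["K"][0,0],c["k1"])
    for t in("cell","cell_flat","cell_nub","short_cell","tray","seat_mid","button_mid","lip_mid","rest","reagent","vial"):
        z={"tray":0,"rest":0,"reagent":0,"vial":0,"seat_mid":36,"button_mid":36,"lip_mid":55}.get(t,32)
        print(t,[(round(r["score"],2),np.round(r["centre"][::-1]).tolist(),toworld(c,r["centre"][::-1],z=z)[:2].round(1).tolist()) for r in cams.landmark_of(n,t)[:4]])
print(ctrl.observe())
E
```

```text
top [[0.01, -1.0, 0.07, 505.98], [-1.0, -0.01, 0.01, 30.61], [-0.01, -0.07, -1.0, 1178.71], [0.0, 0.0, 0.0, 1.0]] 601.2494274966768 0.0653845000551027
cell [(0.97, [249.0, 380.0], [333.8, 171.3]), (0.84, [140.0, 295.0], [489.8, 380.8]), (0.65, [224.0, 297.0], [487.6, 222.6]), (0.47, [398.0, 150.0], [774.1, -107.5])]
cell_flat [(0.79, [134.0, 263.0], [549.5, 393.0]), (0.7, [277.0, 376.0], [341.3, 118.2]), (0.63, [252.0, 307.0], [468.5, 168.0])]
cell_nub [(0.89, [219.0, 386.0], [321.0, 226.6]), (0.85, [197.0, 293.0], [494.8, 272.7]), (0.84, [148.0, 316.0], [450.1, 362.9]), (0.64, [429.0, 271.0], [541.6, -167.9])]
short_cell [(0.59, [231.0, 261.0], [556.3, 209.2])]
tray [(0.69, [430.0, 272.0], [540.7, -174.1]), (0.51, [397.0, 146.0], [788.8, -108.4])]
seat_mid [(0.89, [433.0, 268.0], [547.6, -174.6])]
button_mid [(0.57, [459.0, 278.0], [529.2, -223.6])]
lip_mid [(0.7, [410.0, 264.0], [553.9, -128.9]), (0.64, [233.0, 260.0], [556.8, 203.1])]
rest [(0.82, [229.0, 282.0], [516.7, 218.7])]
reagent [(0.89, [468.0, 220.0], [642.8, -247.7])]
vial [(0.51, [206.0, 331.0], [420.2, 259.9])]
scene 
[... 1091 characters left out ...]
{'clock': 1.2, 'q': array([ 1.19839859,  0.43453158,  0.02502177,  1.57318155, -0.01158781,
        1.13399746, -0.0750971 ]), 'joint_velocities': array([-0.00083119,  0.00137276,  0.0001574 , -0.00018503, -0.00119614,
       -0.00145669, -0.00164012]), 'tau': array([-2.20280331e-04, -6.67688513e+01,  9.83707421e-01, -3.14803755e+01,
       -6.06864248e-02,  3.29123740e-02,  9.77607192e-05]), 'ee_pos': array([ 166.55082407, -602.42444391,  240.72961041]), 'tool_rot': array([3.14156276e+00, 3.08093126e-05, 2.69701350e-01]), 'ft_force': array([-0.04678153, -0.33423504, -0.14850095]), 'ft_torque': array([-0.05092096, -0.02105156,  0.02538266]), 'gripper_force': 0.0, 'width': 0.9994063495181699}
```

View both.

Run:
```python
import cv2
a=cv2.imread("pics/top0.png")
cv2.imwrite("pics/topcrop.png",cv2.resize(a[220:420,110:310],None,fx=3,fy=3,interpolation=cv2.INTER_CUBIC))
```

```text
(no output)
```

View pics/top0.png

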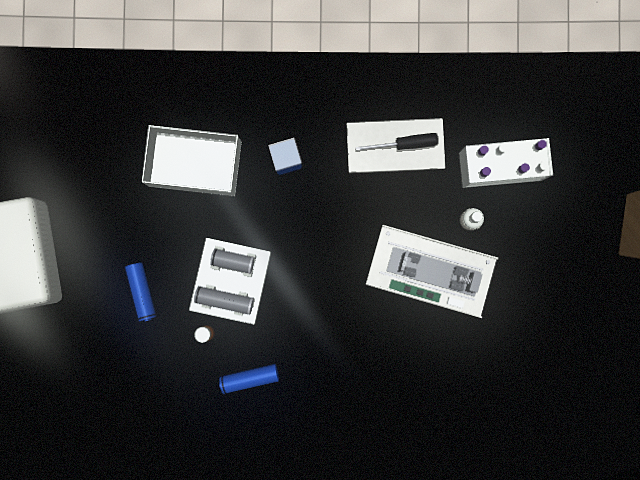

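View pics/topcrop.png

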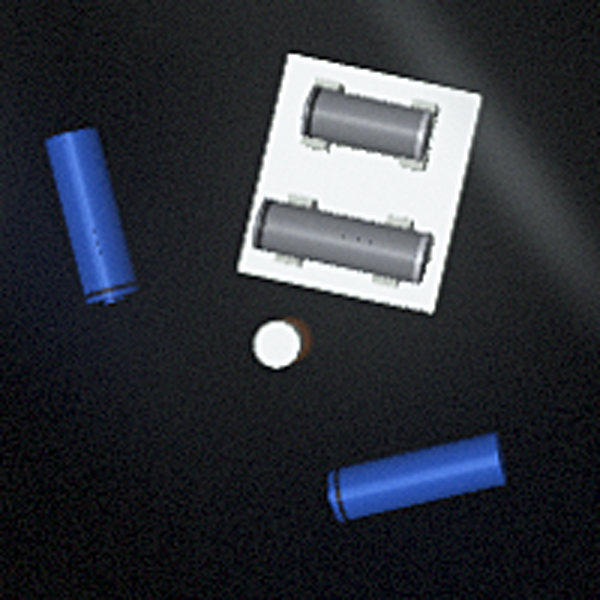

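View pics/scene0.png

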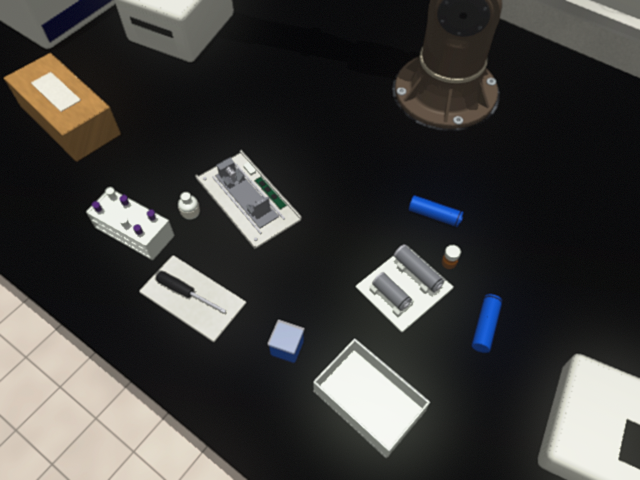

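Candidates: grey long cylinder (224,300), grey short cylinder (233,260), and blue look-alikes (140,292) and (249,380). The long grey one in the rest is the cell. The enlarged crop shows the dark ring, which marks the nub, at its left (+y) end. Next I refine the poses of the cell, tray and holder from depth.

```bash
cat > m.py <<'E'
from h import *
C={n:cams.read_camera(n) for n in("top","scene")}
yy,xx=np.mgrid[:480,:640]
full=np.ones((480,640),bool)
for n,c in C.items():
    P=cloud(c,full)
    # cell
    d=P[(abs(P[:,0]-480)<70)&(abs(P[:,1]-222)<80)]
    rest=d[(d[:,2]<12)&(d[:,2]>2)]
    up=np.array([14,55])/np.hypot(14,55)
    cel=d[(d[:,2]>33)&(d[:,2]<56)]
    nrm=np.array([up[1],-up[0]]); o=(cel[:,:2]-[483,220])@nrm
    cel=cel[abs(o)<25]; 
    top=cel[cel[:,2]>43]
    m=top[:,:2].mean(0);u=np.linalg.svd(top[:,:2]-m)[2][0];u*=np.sign(u[1])
    s=(cel[:,:2]-m)@u
    print(n,"cell top n",len(top),"mean",m.round(1),"ang",np.degrees(np.arctan2(u[1],u[0])).round(2),"extent",np.percentile(s,[0,1,50,99,100]).round(1),"zmax",np.percentile(top[:,2],[50,98]).round(1))
    print("   mid",(m+u*(np.percentile(s,.5)+np.percentile(s,99.5))/2).round(1))
    # tray
    d=P[(abs(P[:,0]-545)<105)&(abs(P[:,1]+174)<140)&(P[:,2]>4)&(P[:,2]<70)]
    r=d[(d[:,2]<20)]
    import cv2
    a=np.radians(74.6);R=np.array([[np.cos(a),np.sin(a)],[-np.sin(a),np.cos(a)]])
    q=(r[:,:2]-[545,-174])@R.T
    k=(abs(q[:,0])<125)&(abs(q[:,1])<70);r=r[k]
    b=cv2.minAreaRect(r[:,:2].astype(np.float32));print("   tray rect",np.round(b[0],1),np.round(b[1],1),round(b[2],2))
    np.save(f"pics/{n}_tray.npy",d)
    for t in("cell","tray","seat_mid","button_mid","lip_mid"):
        pass
E
python3 m.py
```

```text
top cell top n 726 mean [482.8 221.8] ang 78.16 extent [-53.4 -53.2  -0.3  52.8  57.1] zmax [47.2 51.8]
   mid [482.8 222. ]
   tray rect [ 545.7 -174.3] [249.  138.7] 74.88
scene cell top n 583 mean [485.3 223.4] ang 78.36 extent [-56.3 -53.7   2.1  52.8  55.1] zmax [46.9 51.9]
   mid [485.2 223. ]
   tray rect [ 544.6 -172.6] [246.9 137.8] 74.94
```

```bash
cat > t.py <<'E'
import numpy as np
from scipy.optimize import minimize
for n in("top","scene"):
    d=np.load(f"pics/{n}_tray.npy")
    r=d[(d[:,2]>5)&(d[:,2]<19)][:,:2]
    # soft-box fit of known size 230x120
    def f(p):
        a=p[2];R=np.array([[np.cos(a),np.sin(a)],[-np.sin(a),np.cos(a)]])
        q=(r-p[:2])@R.T
        e=np.clip(np.maximum(abs(q[:,0])-115,abs(q[:,1])-60),0,6)
        return e.sum()
    b=min((minimize(f,[545+i,-173+j,np.radians(75+k)],method="Nelder-Mead",options=dict(xatol=1e-3,fatol=1e-2,initial_simplex=np.array([545+i,-173+j,np.radians(75+k)])+np.array([[0,0,0],[4,0,0],[0,4,0],[0,0,.04]]))) for i in(-2,2) for j in(-2,2) for k in(-1,1)),key=lambda b:b.fun)
    p=b.x;a=p[2];print(n,p[:2].round(1),np.degrees(a).round(2),b.fun)
    R=np.array([[np.cos(a),np.sin(a)],[-np.sin(a),np.cos(a)]]);q=(d[:,:2]-p[:2])@R.T;z=d[:,2]
    for lo in range(-90,90,4):
        k=(q[:,0]>=lo)&(q[:,0]<lo+4)&(abs(q[:,1])<30)
        k2=k&(abs(q[:,1])<7)
        h=k&(z>40)
        print(lo,np.percentile(z[k],[50,95]).round(0),"c",np.percentile(z[k2],[10,50,90]).round(0),"y of high",np.percentile(q[h,1],[3,50,97]).round(0) if h.sum()>4 else "")
E
python3 t.py
```

```text
top [ 543.5 -174.4] 74.36 1029.4354979165014
-90 [16. 48.] c [45. 45. 47.] y of high [-18.  -5.  14.]
-86 [44. 49.] c [45. 47. 50.] y of high [-16.   1.  17.]
-82 [44. 48.] c [44. 46. 48.] y of high [-18.   0.  16.]
-78 [44. 49.] c [45. 47. 48.] y of high [-17.  -1.  15.]
-74 [25. 49.] c [13. 40. 49.] y of high [-15.  -1.  16.]
-70 [13. 42.] c [17. 39. 43.] y of high [-3.  1.  5.]
-66 [25. 42.] c [16. 40. 42.] y of high [-3.  0.  5.]
-62 [26. 41.] c [33. 39. 44.] y of high [-4. -2.  1.]
-58 [26. 41.] c [21. 39. 43.] y of high [-4.  1.  5.]
-54 [24. 44.] c [13. 35. 44.] y of high [-6. -1.  5.]
-50 [23. 32.] c [11. 16. 42.] y of high 
-46 [19. 32.] c [12. 16. 20.] y of high 
-42 [13. 24.] c [10. 13. 15.] y of high 
-38 [12. 15.] c [11. 13. 15.] y of high 
-34 [12. 16.] c [11. 12. 15.] y of high 
-30 [12. 15.] c [ 9. 12. 14.] y of high 
-26 [12. 16.] c [11. 13. 17.] y of high 
-22 [11. 15.] c [10. 11. 14.] y of high 
-18 [12. 15.] c [10. 12. 14.] y of high 
-14 [12. 16.] c [10. 12. 14.] y of high 
-10 [12. 16.] c [ 9. 12. 15.] y of high 
-6 [12. 16.] c [11. 14. 15.] y of high 
-2 [12. 1
[... 709 characters left out ...]
                                                      ~~~~~~~~~~~~~^^^^^^^^^^^^^^^^^^
    return _quantile_unchecked(
        a, q, axis, out, overwrite_input, method, keepdims, weights)
    return _ureduce(a,
                    func=_quantile_ureduce_func,
    ...<5 lines>...
                    overwrite_input=overwrite_input,
                    method=method)
    r = func(a, **kwargs)
    result = _quantile(arr,
                       quantiles=q,
    ...<2 lines>...
                       out=out,
                       weights=wgt)
    slices_having_nans = np.isnan(arr[-1, ...])
                                  ~~~^^^^^^^^^
IndexError: index -1 is out of bounds for axis 0 with size 0
```

Run:
```python
import cv2
a=cv2.imread("pics/top0.png");b=cv2.imread("pics/scene0.png")
A=cv2.resize(a[230:310,375:495],(480,320),interpolation=cv2.INTER_CUBIC);B=cv2.resize(b[145:250,190:310],(480,420)[:2],interpolation=cv2.INTER_CUBIC)
import numpy as np
B=cv2.resize(b[150:230,190:290],(400,320),interpolation=cv2.INTER_CUBIC)
cv2.imwrite("pics/hold.png",cv2.resize(np.hstack([A[:,:400],B]),None,fx=1,fy=1))
```

```text
(no output)
```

View pics/hold.png

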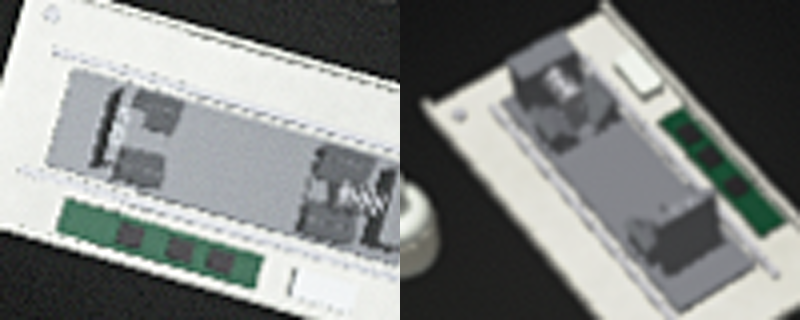

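```bash
cat > t2.py <<'E'
import re
s=open("t.py").read().split("    for lo in")[0]
s+='''
    y=abs(q[:,1])
    for nm,k in {"block z>42.5":(z>42.5)&(y<18)&(q[:,0]<-60),"lip z>53":(z>53)&(y<9)&(q[:,0]>20),"wall z>40":(z>40)&(y<18)&(q[:,0]>20),"cradle+ 24-33":(z>24)&(z<34)&(y<25)&(y>12)&(q[:,0]>10)&(q[:,0]<58),"cradle- ":(z>24)&(z<34)&(y<25)&(y>12)&(q[:,0]<-20)&(q[:,0]>-76),"button 30-45":(z>36)&(z<46)&(y<8)&(q[:,0]>-70)&(q[:,0]<-30)}.items():
        if k.sum()>5: print(nm,k.sum(),np.percentile(q[k,0],[0,3,10,50,90,97,100]).round(1),"y",np.percentile(q[k,1],[3,50,97]).round(1),"z",np.median(z[k]).round(1))
'''
exec(s)
E
python3 t2.py
```

```text
top [ 543.5 -174.4] 74.36 1029.4354979165014
block z>42.5 169 [-88.  -87.1 -85.9 -79.1 -72.2 -70.6 -65. ] y [-16.5   0.2  16.3] z 46.2
lip z>53 69 [50.  50.5 51.4 56.3 61.8 62.5 62.8] y [-8.4 -0.2  8.6] z 59.7
wall z>40 119 [50.  50.6 52.5 58.8 62.7 62.9 63.1] y [-15.7  -0.2  16.6] z 59.3
cradle+ 24-33 117 [29.3 30.9 32.1 40.6 50.  51.7 52.1] y [-21.6 -12.2  21.3] z 28.0
cradle-  138 [-75.8 -72.4 -63.8 -54.3 -43.1 -41.9 -41.3] y [-22.5 -12.3  20.8] z 28.4
button 30-45 60 [-69.8 -69.4 -67.1 -58.6 -50.7 -49.8 -48.9] y [-6.7 -0.3  5.5] z 41.2
scene [ 543.2 -172.7] 74.17 535.003078389638
block z>42.5 107 [-89.7 -88.4 -86.  -78.5 -71.5 -69.3 -65.2] y [-17.6  -1.3  16.1] z 45.8
lip z>53 54 [47.7 48.5 50.1 56.5 61.3 61.8 62.8] y [-7.7 -1.1  7.5] z 58.9
wall z>40 147 [47.7 49.5 52.3 59.9 62.  63.4 64.7] y [-16.8  -0.6  16.4] z 56.9
cradle+ 24-33 46 [26.9 28.8 29.9 38.6 49.6 51.1 54. ] y [-21.5 -17.9  19.1] z 27.6
cradle-  95 [-74.1 -73.5 -72.6 -55.3 -43.  -40.2 -39.5] y [-21.4 -13.1  21.3] z 28.2
button 30-45 38 [-69.4 -68.6 -67.8 -58.2 -50.1 -49.2 -46.9] y [-6.9 -1.4  4.7] z 41.1
```

>>> send_rows(
  targets=[
    [2,-1.3,0,0,0,0,0.1],
    [3.7,-2.45,0,0,0,0,0.1],
    [3.7,-2.45,0,0,0,0,0.1],
    [3.7,-2.45,0,0,0,0,0.1],
    [3.7,-2.45,0,0,0,0,0.1],
    [3.7,-2.45,0,0,0,0,0.1],
    [3.7,-2.45,0,0,0,0,0.1],
    [3.7,-2.45,0,0,0,0,0.1],
    [3.7,-2.45,0,0,0,0,0.1],
    [3.7,-2.45,0,0,0,0,0.1],
    [3.7,-2.45,0,0,0,0,0.1],
    [3.7,-2.45,0,0,0,0,0.1],
    [3.7,-2.45,0,0,0,0,0.1],
    [1,-0.6,0,0,0,0,0.1],
    [0,0,0,0,0,-0.15,0.1],
    [0,0,0,0,0,-0.15,0.1],
    [0,0,0,0,0,-0.15,0.1],
    [0,0,0,0,0,-0.15,0.1],
    [0,0,0,0,0,-0.15,0.1],
    [0,0,0,0,0,-0.15,0.1],
  ],
)

```text
clock: 3.8
ee_pos: [539.4, -174.3, 240.8]
tool_rot: [-3.141, 0.001, 1.174]
ft_force: [-0.6, -0.2, -0.6]
width: 0.549
gripper_force: 0.0
```

>>> send_rows(
  targets=[
    [1.7,-1.04,0,0,0,0,0.1],
    [3.5,-2.07,0,0,0,0,0.1],
    [3.5,-2.07,0,0,0,0,0.1],
    [3.5,-2.07,0,0,0,0,0.1],
    [3.5,-2.07,0,0,0,0,0.1],
    [3.5,-2.07,0,0,0,0,0.1],
    [3.5,-2.07,0,0,0,0,0.1],
    [3.5,-2.07,0,0,0,0,0.1],
    [3.5,-2.07,0,0,0,0,0.1],
    [3.5,-2.07,0,0,0,0,0.1],
    [1.3,-0.8,0,0,0,0,0.1],
    [0,0,0,0,0,-0.1,0.1],
    [0,0,0,0,0,-0.09,0.1],
    [0,0,4,0,0,0,0.1],
    [0,0,4,0,0,0,0.1],
    [0,0,0,0,0,0,0.1],
    [0,0,0,0,0,0,0.1],
  ],
)

```text
clock: 5.92
ee_pos: [486.6, 223.5, 162.0]
tool_rot: [3.141, -0.001, 1.359]
ft_force: [0.6, -0.2, -0.0]
width: 0.549
gripper_force: 0.0
```

Run:
```python
from h import *
print(ctrl.observe()["q"].round(2))
c=cams.read_camera("scene");cv2.imwrite("pics/s1.png",cv2.resize(c["frame"][130:330,300:520,::-1],None,fx=2.6,fy=2.6,interpolation=cv2.INTER_CUBIC))
```

```text
[-0.11  0.44 -0.56  1.86  0.28  0.93 -1.01]
```

View pics/s1.png

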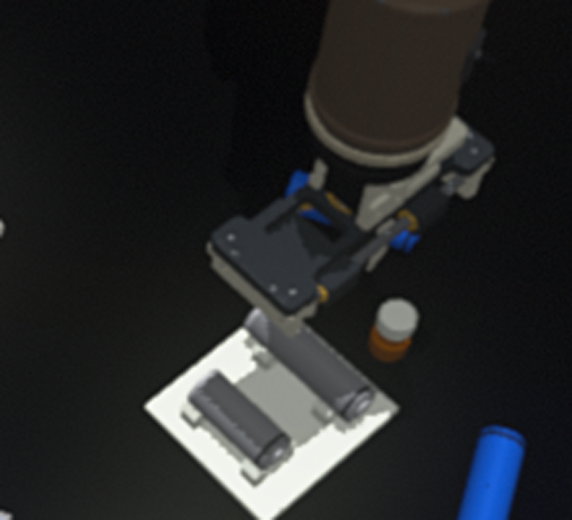

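The view from the side confirms the grip spot is over the long grey cell, with its nub towards the lower right (+y). Descending to grip it slightly towards the flat end.

>>> send_rows(
  targets=[
    [-0.95,-0.23,2,0,0,0,0.1],
    [0,0,4,0,0,0,0.1],
    [0,0,3,0,0,0,0.1],
    [0,0,2,0,0,0,0.1],
    [0,0,1.3,0,0,0,0.1],
    [0,0,1,0,0,0,0.1],
    [0,0,0,0,0,0,0.1],
    [0,0,0,0,0,0,-0.1],
    [0,0,0,0,0,0,-0.2],
    [0,0,0,0,0,0,-0.3],
    [0,0,0,0,0,0,-0.5],
    [0,0,0,0,0,0,-1],
    [0,0,0,0,0,0,-1],
    [0,0,0,0,0,0,-1],
  ],
)

```text
clock: 7.72
ee_pos: [481.1, 214.7, 27.9]
tool_rot: [-3.141, 0.0, 1.36]
ft_force: [-5.3, 0.9, 5.1]
width: 0.353
gripper_force: 30.0
```

>>> send_rows(
  targets=[
    [0,0,-0.5,0,0,0,-1],
    [0,0,-1,0,0,0,-1],
    [0,0,-2,0,0,0,-1],
    [0,0,-4,0,0,0,-1],
    [0,0,-4,0,0,0,-1],
    [0,0,-3,0,0,0,-1],
    [0,0,-0.5,0,0,0,-1],
    [0,0,0,0,0,0,-1],
    [0,0,0,0,0,0,-1],
  ],
)

```text
clock: 8.85
ee_pos: [481.4, 213.8, 176.5]
tool_rot: [-3.14, 0.001, 1.36]
ft_force: [-0.6, -0.2, -1.6]
width: 0.351
gripper_force: 30.0
```

```bash
cat > cellpose.py <<'E'
from h import *
s=ctrl.observe();tcp=s["ee_pos"];print("tcp",tcp.round(1),s["tool_rot"].round(3),"F",s["ft_force"].round(1),"t",s["clock"],"q",s["q"].round(2))
for n in("top","scene"):
    c=cams.read_camera(n)
    for t in("cell_flat","cell_nub","cell"):
        print(n,t,[(round(r["score"],2),np.round(r["centre"][::-1]).tolist(),toworld(c,r["centre"][::-1],z=tcp[2]+3).round(1).tolist()[:2]) for r in cams.landmark_of(n,t)[:4]])
E
python3 cellpose.py
```

```text
tcp [481.4 213.8 176.5] [-3.14e+00  1.00e-03  1.36e+00] F [-0.6 -0.2 -1.6] t 8.85 q [-0.08  0.41 -0.58  1.86  0.27  0.96 -0.99]
top cell_flat [(0.8, [241.0, 311.0], [467.0, 168.3]), (0.55, [279.0, 375.0], [364.3, 103.3]), (0.51, [135.0, 263.0], [544.6, 345.1]), (0.29, [459.0, 280.0], [522.0, -190.5])]
top cell_nub [(0.5, [241.0, 308.0], [471.3, 168.7])]
top cell [(0.68, [247.0, 380.0], [356.1, 155.7])]
scene cell_flat [(0.78, [479.0, 348.0], [631.0, 402.5])]
scene cell_nub [(0.93, [451.0, 247.0], [496.6, 273.7]), (0.89, [493.0, 296.0], [536.9, 377.8]), (0.48, [459.0, 221.0], [441.4, 257.5])]
scene cell [(0.89, [435.0, 229.0], [479.7, 232.6]), (0.8, [488.0, 320.0], [579.8, 392.0]), (0.7, [434.0, 208.0], [441.4, 207.6]), (0.22, [246.0, 189.0], [613.4, -92.7])]
```

>>> send_rows(
  targets=[
    [-1.62,0.61,0,0,0,0,-1],
    [-3.3,1.3,0,0,0,0,-1],
    [-3.3,1.3,0,0,0,0,-1],
    [-3.3,1.3,0,0,0,0,-1],
    [-3.3,1.3,0,0,0,0,-1],
    [-3.3,1.3,0,0,0,0,-1],
    [-3.3,1.3,0,0,0,0,-1],
    [-3.3,1.3,0,0,0,0,-1],
    [-3.3,1.3,0,0,0,0,-1],
    [-3.3,1.3,0,0,0,0,-1],
    [-3.3,1.3,0,0,0,0,-1],
    [-1.62,0.61,0,0,0,0,-1],
    [0,0,0,0,0,0.062,-1],
    [0,0,0,0,0.1,0,-1],
    [0,0,0,0,0.1,0,-1],
    [0,0,0,0,0.1,0,-1],
    [0,0,0,0,0.1,0,-1],
    [0,0,0,0,0.035,0,-1],
    [0,0,0,0,0,0,-1],
    [0,0,0,0,0,0,-1],
  ],
)

```text
clock: 11.75
ee_pos: [545.4, -168.6, 178.1]
tool_rot: [3.141, -0.434, 1.3]
ft_force: [-0.2, 0.2, -2.2]
width: 0.348
gripper_force: 30.0
```

```bash
cat > tf.py <<'E'
from h import *
from scipy.spatial.transform import Rotation as Ro
a=np.radians(74.36);O=np.array([543.5,-174.4,0]);T=np.array([[np.cos(a),np.sin(a),0],[-np.sin(a),np.cos(a),0],[0,0,1]])
G=np.array([8,0,-4.])  # cell middle in tool
def state():
    s=ctrl.observe();R=T@Ro.from_euler("xyz",s["tool_rot"]).as_matrix();p=T@(s["ee_pos"]-O)
    m=p+R@G
    print("t",round(s["clock"],2),"tcp(tray)",p.round(1),"flat",(m-55*R[:,0]).round(1),"nub",(m+55*R[:,0]).round(1),"F",(T@s["ft_force"]).round(1),"tau",(T@s["ft_torque"]).round(2),"tilt",np.degrees(np.arcsin(R[2,0])).round(1),"yawerr",np.degrees(np.arctan2(R[1,0],R[0,0])).round(2),"roll",np.degrees(np.arcsin(R[2,1])).round(2))
    return R,p
def move(d):  # tray-frame mm -> tool cm
    R,p=state();print("tool cm",(R.T@np.array(d)/10).round(3))
E
python3 -c "
from tf import *
R,p=state();print(ctrl.observe()['q'].round(2))
tgt=np.array([4.3,0,75]);print('to z75 tool cm',(R.T@(tgt-p)/10).round(2),'down1cm',(R.T@[0,0,-1.]).round(3),'back1cm',(R.T@[-1.,0,0]).round(3))
c=cams.read_camera('scene');cv2.imwrite('pics/s2.png',cv2.resize(c['frame'][90:270,150:350,::-1],None,fx=3,fy=3,interpolation=cv2.INTER_CUBIC))"
```

```text
t 11.75 tcp(tray) [  6.1  -0.3 178.1] flat [-38.2  -0.4 162. ] nub [ 6.160e+01 -2.000e-01  2.082e+02] F [ 0.2  0.3 -2.2] tau [-0.06  0.67 -0.04] tilt 24.9 yawerr 0.12 roll 0.03
[ 0.9   0.56 -0.64  1.72 -0.13  0.98  0.14]
to z75 tool cm [-4.5  -0.03  9.28] down1cm [-0.421 -0.     0.907] back1cm [-0.907 -0.002 -0.421]
```

View pics/s2.png

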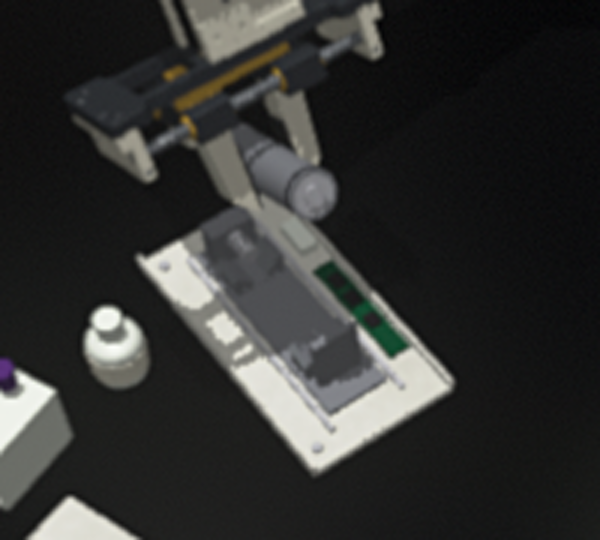

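>>> send_rows(
  targets=[
    [-0.7,0,1.4,0,0,0,-1],
    [-1.5,-0.03,3.1,0,0,0,-1],
    [-1.5,0,3.1,0,0,0,-1],
    [-0.8,0,1.68,0,0,0,-1],
    [-0.3,0,0.65,0,0,0,-1],
    [-0.3,0,0.65,0,0,0,-1],
    [-0.2,0,0.45,0,0,0,-1],
    [0,0,0,0,0,0,-1],
    [0,0,0,0,0,0,-1],
  ],
)

```text
clock: 12.92
ee_pos: [544.7, -171.4, 55.8]
tool_rot: [3.141, -0.435, 1.298]
ft_force: [-0.2, -0.3, -1.4]
width: 0.351
gripper_force: 30.0
```

```bash
python3 -c "
from tf import *
state()
c=cams.read_camera('scene');cv2.imwrite('pics/s3.png',cv2.resize(c['frame'][110:250,170:330,::-1],None,fx=3.6,fy=3.6,interpolation=cv2.INTER_CUBIC))"
```

```text
t 12.93 tcp(tray) [ 3.2 -0.4 55.8] flat [-41.1  -0.4  39.7] nub [58.7 -0.4 86. ] F [-0.4  0.1 -1.4] tau [-0.17  0.63  0.02] tilt 24.9 yawerr 0.01 roll 0.04
```

View pics/s3.png

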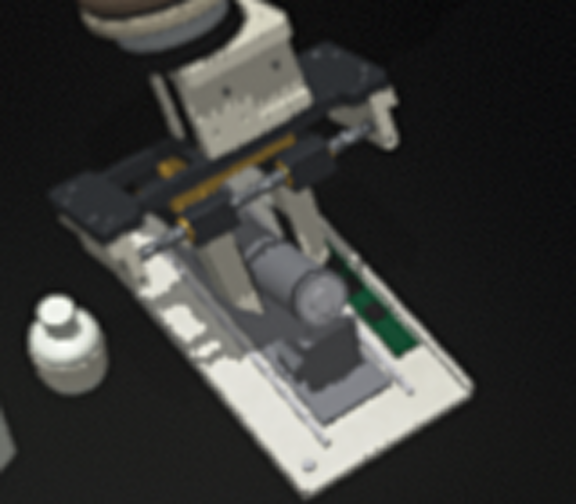

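The nub end hangs just above the lip with no contact yet (F near baseline). Feeling for the button.

>>> send_rows(
  targets=[
    [-0.18,0,-0.084,0,0,0,-1],
    [-0.18,0,-0.084,0,0,0,-1],
    [-0.091,0,-0.042,0,0,0,-1],
    [0,0,0,0,0,0,-1],
  ],
)

```text
clock: 13.48
ee_pos: [543.0, -176.3, 55.3]
tool_rot: [-3.142, -0.435, 1.297]
ft_force: [0.8, -0.1, -1.7]
width: 0.35
gripper_force: 30.0
```

>>> send_rows(
  targets=[
    [-0.091,0,-0.042,0,0,0,-1],
    [-0.091,0,-0.042,0,0,0,-1],
    [0,0,0,0,0,0,-1],
  ],
)

```text
clock: 13.85
ee_pos: [542.6, -178.1, 55.3]
tool_rot: [3.142, -0.435, 1.298]
ft_force: [-0.5, 0.7, -1.4]
width: 0.351
gripper_force: 30.0
```

>>> send_rows(
  targets=[
    [-0.091,0,-0.042,0,0,0,-1],
    [-0.091,0,-0.042,0,0,0,-1],
    [0,0,0,0,0,0,-1],
  ],
)

```text
clock: 14.22
ee_pos: [542.0, -179.8, 55.4]
tool_rot: [-3.142, -0.435, 1.298]
ft_force: [0.5, 0.7, -0.2]
width: 0.352
gripper_force: 30.0
```

>>> send_rows(
  targets=[
    [-0.091,0,-0.042,0,0,0,-1],
    [-0.091,0,-0.042,0,0,0,-1],
    [0,0,0,0,0,0,-1],
  ],
)

```text
clock: 14.6
ee_pos: [541.5, -181.5, 55.5]
tool_rot: [-3.142, -0.435, 1.298]
ft_force: [0.3, 4.0, -0.8]
width: 0.353
gripper_force: 30.0
```

```bash
python3 -c "
from tf import *
state()"
```

```text
t 14.6 tcp(tray) [-7.4 -0.  55.5] flat [-51.7  -0.   39.3] nub [48.1 -0.  85.7] F [ 4.   0.8 -0.8] tau [-0.11 -0.06 -0.03] tilt 24.9 yawerr 0.01 roll -0.0
```

>>> send_rows(
  targets=[
    [-0.091,0,-0.042,0,0,0,-1],
    [-0.091,0,-0.042,0,0,0,-1],
    [-0.091,0,-0.042,0,0,0,-1],
    [-0.091,0,-0.042,0,0,0,-1],
    [0,0,0,0,0,0,-1],
    [0,0,0,0,0,0,-1],
  ],
)

```text
clock: 15.35
ee_pos: [540.6, -184.8, 55.6]
tool_rot: [-3.142, -0.436, 1.298]
ft_force: [1.7, 6.6, -0.3]
width: 0.354
gripper_force: 30.0
```

```bash
python3 -c "
from tf import *
state()"
```

```text
t 15.35 tcp(tray) [-10.8   0.   55.6] flat [-55.1  -0.   39.3] nub [44.6  0.1 85.8] F [ 6.8  0.1 -0.3] tau [-0.18 -0.8  -0.02] tilt 25.0 yawerr 0.04 roll -0.0
```

```bash
cat > plan.py <<'E'
from tf import *
def axis(th): th=np.radians(th);return np.array([np.cos(th),0,np.sin(th)]),np.array([np.sin(th),0,-np.cos(th)])
def tcp(th,fx,fz): x,z=axis(th);return np.array([fx,0,fz])+47*x+4*z
def plan(way,n):  # way: list of (th,fx,fz); n rows between successive
    R,p=state();th=np.degrees(np.arcsin(R[2,0]))
    for (a,b),k in zip(zip(way,way[1:]),n):
        for i in range(k):
            u=np.array(a)+(np.array(b)-a)*i/k;v=np.array(a)+(np.array(b)-a)*(i+1)/k
            d=tcp(*v)-tcp(*u);x,z=axis(u[0])
            print([round(d@x/10,3),0,round(d@z/10,3),0,round(np.radians(v[0]-u[0]),4),0,-1],v.round(1))
def cellfit():
    for n in("scene","top"):
        c=cams.read_camera(n);m=cams.masks_of(n,"cell")
        for r in m[:5]:
            P=cloud(c,r["pixels"]);
            if len(P)<30: continue
            q=(P-O)@T.T
            if abs(np.median(q,0)[:2]).max()>70: continue
            q=q[abs(q[:,1])<18];
            # axis fit: cylinder r=16.5, axis in plane y=y0: params y0, z at x=0, tilt
            from scipy.optimize import least_squares
            f=lambda p:np.hypot(q[:,1]-p[0],(q[:,2]-p[1])*np.cos(p[2])-q[:,0]*np.sin(p[2]))-16.5
            s=least_squares(f,[0,50,.3],loss="soft_l1")
            th=s.x[2];sx=q[:,0]*np.cos(th)+(q[:,2]-s.x[1])*np.sin(th)
            print(n,"score",round(r["score"],2),len(q),"y",s.x[0].round(1),"z@x0",s.x[1].round(1),"tilt",np.degrees(th).round(1),"ends",np.percentile(sx,[1,50,99]).round(1),"rms",np.sqrt(np.mean(s.fun**2)).round(1))
E
python3 -c "
from plan import *
cellfit()
plan([(25,-55.1,39.3),(20,-60.8,39),(14,-64,38.5)],[6,6])"
```

```text
top score 0.89 686 y -0.1 z@x0 65.4 tilt 25.1 ends [-34.6  23.3  51.5] rms 5.8
t 15.55 tcp(tray) [-10.8   0.   55.6] flat [-55.1  -0.   39.4] nub [44.6  0.1 85.8] F [ 5.8 -0.8 -0.4] tau [-0.18 -0.77  0.04] tilt 25.0 yawerr 0.04 roll -0.0
[np.float64(-0.095), 0, np.float64(0.033), 0, np.float64(-0.0145), 0, -1] [ 24.2 -56.   39.2]
[np.float64(-0.095), 0, np.float64(0.034), 0, np.float64(-0.0145), 0, -1] [ 23.3 -57.   39.2]
[np.float64(-0.096), 0, np.float64(0.035), 0, np.float64(-0.0145), 0, -1] [ 22.5 -58.   39.2]
[np.float64(-0.096), 0, np.float64(0.037), 0, np.float64(-0.0145), 0, -1] [ 21.7 -58.9  39.1]
[np.float64(-0.096), 0, np.float64(0.038), 0, np.float64(-0.0145), 0, -1] [ 20.8 -59.8  39. ]
[np.float64(-0.097), 0, np.float64(0.039), 0, np.float64(-0.0145), 0, -1] [ 20.  -60.8  39. ]
[np.float64(-0.061), 0, np.float64(0.072), 0, np.float64(-0.0175), 0, -1] [ 19.  -61.3  38.9]
[np.float64(-0.061), 0, np.float64(0.072), 0, np.float64(-0.0175), 0, -1] [ 18.  -61.9  38.8]
[np.float64(-0.061), 0, np.float64(0.073), 0, np.float64(-0.0175), 0, -1] [ 17.  -62.4  38.8]
[np.float64(-0.061), 0, np.float64(0.074), 0, np.float64(-0.0175), 0, -1] [ 16.  -62.9  38.7]
[np.float64(-0.061), 0, np.float64(0.075), 0, np.float64(-0.0175), 0, -1] [ 15.  -63.5  38.6]
[np.float64(-0.061), 0, np.float64(0.076), 0, np.float64(-0.0175), 0, -1] [ 14.  -64.   38.5]
```

>>> send_rows(
  targets=[
    [-0.095,0,0.033,0,-0.0145,0,-1],
    [-0.095,0,0.034,0,-0.0145,0,-1],
    [-0.096,0,0.035,0,-0.0145,0,-1],
    [-0.096,0,0.037,0,-0.0145,0,-1],
    [-0.096,0,0.038,0,-0.0145,0,-1],
    [-0.097,0,0.039,0,-0.0145,0,-1],
    [0,0,0,0,0,0,-1],
    [0,0,0,0,0,0,-1],
  ],
)

```text
clock: 16.55
ee_pos: [539.7, -187.5, 51.6]
tool_rot: [-3.141, -0.351, 1.3]
ft_force: [3.3, 9.5, 0.1]
width: 0.353
gripper_force: 30.0
```

```bash
python3 -c "
from plan import *
cellfit();state()"
```

```text
scene score 0.56 456 y 1.1 z@x0 61.0 tilt 20.4 ends [-34.5  27.   50.8] rms 4.1
top score 0.61 658 y -0.1 z@x0 61.4 tilt 19.5 ends [-30.3  16.9  49. ] rms 6.8
top score 0.18 779 y 1.0 z@x0 84.2 tilt -41.1 ends [ 47.5 103.  136.4] rms 9.7
t 16.75 tcp(tray) [-13.7   0.1  51.6] flat [-59.2  -0.   39.3] nub [44.1  0.2 77. ] F [10.9  0.2 -0.1] tau [-0.07 -1.71  0.06] tilt 20.1 yawerr 0.11 roll -0.01
```

>>> send_rows(
  targets=[
    [-0.094,0,-0.034,0,0,0,-1],
    [-0.094,0,-0.034,0,0,0,-1],
    [-0.094,0,-0.034,0,0,0,-1],
    [-0.094,0,-0.034,0,0,0,-1],
    [-0.094,0,-0.034,0,0,0,-1],
    [0,0,0,0,0,0,-1],
    [0,0,0,0,0,0,-1],
  ],
)

```text
clock: 17.62
ee_pos: [538.7, -191.2, 51.9]
tool_rot: [-3.141, -0.352, 1.301]
ft_force: [4.4, 12.7, 0.3]
width: 0.355
gripper_force: 30.0
```

```bash
python3 -c "
from plan import *
cellfit();plan([(20,-63,39.3),(12,-64,38.7),(4,-64.6,37.7),(0,-64.6,37)],[5,5,4])"
```

```text
scene score 0.78 502 y 1.4 z@x0 62.5 tilt 21.0 ends [-50.2  22.5  46.7] rms 3.9
top score 0.89 657 y 1.7 z@x0 92.2 tilt 14.2 ends [-42.5   8.2  37.5] rms 6.6
t 17.82 tcp(tray) [-17.4   0.1  51.9] flat [-62.9  -0.   39.4] nub [40.3  0.3 77.3] F [14.4 -0.3  0.6] tau [-0.2  -2.38 -0.02] tilt 20.2 yawerr 0.16 roll -0.01
[np.float64(-0.036), 0, np.float64(0.136), 0, np.float64(-0.0279), 0, -1] [ 18.4 -63.2  39.2]
[np.float64(-0.036), 0, np.float64(0.136), 0, np.float64(-0.0279), 0, -1] [ 16.8 -63.4  39.1]
[np.float64(-0.036), 0, np.float64(0.137), 0, np.float64(-0.0279), 0, -1] [ 15.2 -63.6  38.9]
[np.float64(-0.035), 0, np.float64(0.137), 0, np.float64(-0.0279), 0, -1] [ 13.6 -63.8  38.8]
[np.float64(-0.035), 0, np.float64(0.138), 0, np.float64(-0.0279), 0, -1] [ 12.  -64.   38.7]
[np.float64(-0.029), 0, np.float64(0.148), 0, np.float64(-0.0279), 0, -1] [ 10.4 -64.1  38.5]
[np.float64(-0.028), 0, np.float64(0.149), 0, np.float64(-0.0279), 0, -1] [  8.8 -64.2  38.3]
[np.float64(-0.028), 0, np.float64(0.149), 0, np.float64(-0.0279), 0, -1] [  7.2 -64.4  38.1]
[np.float64(-0.027), 0, np.float64(0.149), 0, np.float64(-0.0279), 0, -1] [  5.6 -64.5  37.9]
[np.float64(-0.027), 0, np.float64(0.15), 0, np.float64(-0.0279), 0, -1] [  4.  -64.6  37.7]
[np.float64(-0.009), 0, np.float64(0.099), 0, np.float64(-0.0175), 0, -1] [  3.  -64.6  37.5]
[np.float64(-0.009), 0, np.float64(0.099), 0, np.float64(-0.0175), 0, -1] [  2.  -64.6  37.4]
[np.float64(-0.008), 0, np.float64(0.099), 0, np.float64(-0.0175), 0, -1] [  1.  -64.6  37.2]
[np.float64(-0.008), 0, np.float64(0.099), 0, np.float64(-0.0175), 0, -1] [  0.  -64.6  37. ]
```

>>> send_rows(
  targets=[
    [-0.036,0,0.136,0,-0.0279,0,-1],
    [-0.036,0,0.136,0,-0.0279,0,-1],
    [-0.036,0,0.137,0,-0.0279,0,-1],
    [-0.035,0,0.137,0,-0.0279,0,-1],
    [-0.035,0,0.138,0,-0.0279,0,-1],
    [0,0,0,0,0,0,-1],
    [0,0,0,0,0,0,-1],
  ],
)

```text
clock: 18.7
ee_pos: [539.0, -190.5, 44.7]
tool_rot: [3.141, -0.212, 1.301]
ft_force: [3.9, 14.3, 1.5]
width: 0.348
gripper_force: 30.0
```

```bash
python3 -c "
from plan import *
cellfit();state()
c=cams.read_camera('scene');cv2.imwrite('pics/s4.png',cv2.resize(c['frame'][130:230,200:300,::-1],None,fx=6,fy=6,interpolation=cv2.INTER_CUBIC))"
```

```text
scene score 0.66 474 y 1.1 z@x0 52.1 tilt 11.3 ends [-34.1  18.9  49. ] rms 4.6
top score 0.9 492 y -0.4 z@x0 52.6 tilt 11.3 ends [-17.2  22.9  47.3] rms 3.1
t 18.9 tcp(tray) [-16.8   0.   44.7] flat [-63.6  -0.1  38.7] nub [43.9  0.2 61.9] F [13.5  1.3  1. ] tau [ 0.06 -2.74 -0.02] tilt 12.2 yawerr 0.18 roll 0.01
```

View pics/s4.png

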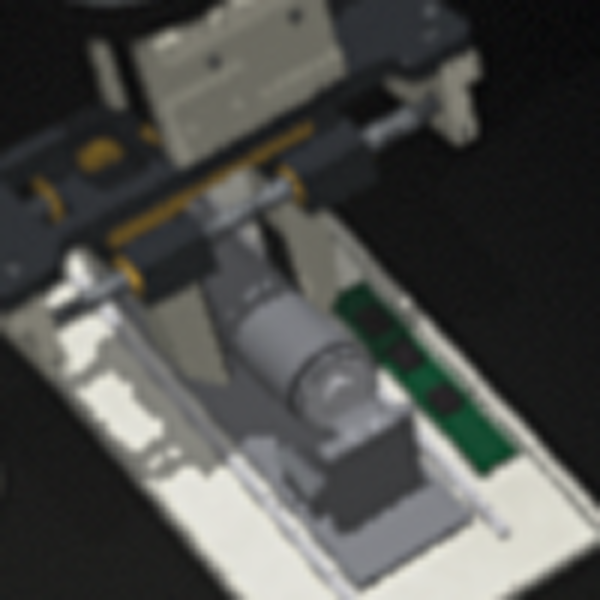

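The nub sits just inside the lip edge (image about (350,400)) and clear of it, and the cell and tool tilts agree. Tipping down further.

>>> send_rows(
  targets=[
    [-0.029,0,0.148,0,-0.0279,0,-1],
    [-0.028,0,0.149,0,-0.0279,0,-1],
    [-0.028,0,0.149,0,-0.0279,0,-1],
    [0,0,0,0,0,0,-1],
  ],
)

```text
clock: 19.45
ee_pos: [539.2, -189.9, 40.2]
tool_rot: [3.141, -0.128, 1.302]
ft_force: [1.8, 13.8, 2.8]
width: 0.356
gripper_force: 30.0
```

>>> send_rows(
  targets=[
    [-0.027,0,0.149,0,-0.0279,0,-1],
    [-0.027,0,0.15,0,-0.0279,0,-1],
    [0,0,0,0,0,0,-1],
  ],
)

```text
clock: 19.82
ee_pos: [539.3, -190.1, 37.1]
tool_rot: [3.141, -0.073, 1.302]
ft_force: [2.7, 13.7, 3.3]
width: 0.35
gripper_force: 30.0
```

```bash
python3 -c "
from plan import *
cellfit();state()"
```

```text
scene score 0.58 381 y 1.3 z@x0 42.2 tilt 36.9 ends [-9.  22.6 47.8] rms 6.2
top score 0.56 432 y -0.5 z@x0 -78521.9 tilt 90.0 ends [78560.3 78578.2 78586.7] rms 5.9
t 20.02 tcp(tray) [-16.9  -0.2  37.1] flat [-64.1  -0.4  37.6] nub [45.6 -0.  45.7] F [15.1  3.8  3.6] tau [ 0.39 -2.84 -0.08] tilt 4.2 yawerr 0.19 roll 0.03
```

>>> send_rows(
  targets=[
    [-0.008,0,0.09,0,-0.0175,0,-1],
    [-0.008,0,0.09,0,-0.0175,0,-1],
    [-0.008,0,0.09,0,-0.0175,0,-1],
    [0,0,0,0,0,0,-1],
  ],
)

```text
clock: 20.52
ee_pos: [539.5, -190.5, 34.3]
tool_rot: [3.14, -0.02, 1.302]
ft_force: [1.9, 15.2, 3.0]
width: 0.353
gripper_force: 30.0
```

```bash
python3 -c "
from plan import *
state()"
```

```text
t 20.52 tcp(tray) [-16.6  -0.5  34.3] flat [-63.6  -0.7  37.4] nub [46.3 -0.2 39.6] F [15.1  2.3  3. ] tau [ 0.29 -2.85 -0.07] tilt 1.2 yawerr 0.23 roll 0.07
```

>>> send_rows(
  targets=[
    [0,0,0.07,0,-0.01,0,-1],
    [0,0,0.07,0,-0.01,0,-1],
    [0,0,0,0,0,0,-1],
  ],
)

```text
clock: 20.9
ee_pos: [539.6, -190.7, 33.0]
tool_rot: [3.14, -0.001, 1.302]
ft_force: [3.1, 15.1, 4.4]
width: 0.349
gripper_force: 30.0
```

```bash
python3 -c "
from plan import *
state();cellfit()"
```

```text
t 20.9 tcp(tray) [-16.8  -0.6  33. ] flat [-63.8  -0.8  37. ] nub [46.2 -0.4 37. ] F [15.4  1.1  4.4] tau [ 0.34 -3.07  0.03] tilt 0.0 yawerr 0.21 roll 0.09
scene score 0.96 347 y 1.2 z@x0 35.2 tilt 41.0 ends [-0.7 23.6 50.8] rms 6.1
top score 0.63 369 y 1.0 z@x0 67.7 tilt -5.4 ends [ 9.  29.2 49. ] rms 5.5
```

>>> send_rows(
  targets=[
    [0.1,0,0,0,0,0,-1],
    [0.1,0,0,0,0,0,-1],
    [0.1,0,0,0,0,0,-1],
    [0,0,0,0,0,0,-1],
  ],
)

```text
clock: 21.6
ee_pos: [540.1, -188.8, 33.0]
tool_rot: [3.14, 0.0, 1.301]
ft_force: [2.0, 11.9, 4.2]
width: 0.349
gripper_force: 30.0
```

```bash
cat > ridge.py <<'E'
from plan import *
state()
for n in("top","scene"):
    c=cams.read_camera(n);q=(cloud(c,np.ones((480,640),bool))-O)@T.T
    print(n,[(x,int(k.sum()),np.percentile(q[k,2],[50,85]).round(1).tolist()) for x in range(-62,68,6) for k in [(abs(q[:,0]-x)<3)&(abs(q[:,1])<6)&(q[:,2]<75)] if k.sum()>4])
E
python3 ridge.py
```

```text
t 21.6 tcp(tray) [-14.8  -0.6  33. ] flat [-61.8  -0.7  37. ] nub [48.2 -0.4 37. ] F [12.   1.2  4.2] tau [ 0.35 -2.46  0.02] tilt -0.0 yawerr 0.16 roll 0.08
top [(10, 13, [54.1, 56.3]), (16, 21, [52.5, 55.7]), (22, 20, [52.9, 55.8]), (28, 19, [53.3, 55.3]), (34, 21, [52.7, 55.0]), (40, 23, [52.9, 54.4]), (46, 20, [53.3, 54.9]), (52, 16, [60.3, 62.1]), (58, 23, [59.9, 61.8]), (64, 36, [25.0, 57.4])]
scene [(-14, 5, [52.5, 55.4]), (-8, 11, [53.4, 54.4]), (-2, 12, [52.8, 54.7]), (4, 12, [53.9, 55.5]), (10, 15, [53.0, 55.8]), (16, 14, [52.9, 54.6]), (22, 11, [51.9, 54.1]), (28, 12, [52.7, 56.5]), (34, 10, [53.6, 54.1]), (40, 16, [53.5, 55.4]), (46, 6, [55.0, 56.8]), (52, 13, [59.0, 60.7]), (58, 22, [57.3, 60.4]), (64, 66, [32.7, 52.6])]
```

>>> send_rows(
  targets=[
    [0.1,0,0,0,0,0,-1],
    [0.1,0,0,0,0,0,-1],
    [0.1,0,0,0,0,0,-1],
    [0.1,0,0,0,0,0,-1],
    [0,0,0,0,0,0,-1],
  ],
)

```text
clock: 22.32
ee_pos: [540.9, -186.0, 33.0]
tool_rot: [3.14, 0.001, 1.3]
ft_force: [0.1, 8.7, 4.6]
width: 0.351
gripper_force: 30.0
```

```bash
python3 ridge.py
```

```text
t 22.32 tcp(tray) [-11.8  -0.6  33. ] flat [-58.8  -0.7  37. ] nub [51.2 -0.5 36.9] F [8.4 2.3 4.6] tau [ 0.28 -1.89  0.11] tilt -0.1 yawerr 0.12 roll 0.08
top [(16, 19, [52.9, 54.6]), (22, 22, [52.8, 55.5]), (28, 19, [52.5, 55.3]), (34, 21, [52.6, 54.4]), (40, 23, [52.5, 55.9]), (46, 21, [52.3, 53.7]), (52, 16, [59.8, 61.5]), (58, 20, [59.1, 61.4]), (64, 35, [30.3, 59.3])]
scene [(-8, 7, [53.6, 54.2]), (-2, 11, [53.2, 56.2]), (4, 16, [52.4, 55.2]), (10, 11, [53.4, 55.1]), (16, 17, [51.1, 52.8]), (22, 12, [52.6, 54.0]), (28, 11, [52.5, 55.6]), (34, 15, [52.9, 55.5]), (40, 12, [53.0, 54.2]), (46, 9, [55.0, 56.5]), (52, 11, [58.4, 59.8]), (58, 25, [50.7, 59.1]), (64, 63, [31.8, 54.8])]
```

>>> send_rows(
  targets=[
    [0.1,0,0,0,0,0,-1],
    [0.1,0,0,0,0,0,-1],
    [0.05,0,0,0,0,0,-1],
    [0,0,0,0,0,0,-1],
    [0,0,0,0,0,0,-1],
  ],
)

```text
clock: 23.05
ee_pos: [541.3, -184.3, 32.9]
tool_rot: [3.14, 0.002, 1.299]
ft_force: [0.6, 6.8, 3.5]
width: 0.353
gripper_force: 30.0
```

>>> send_rows(
  targets=[
    [0.05,0,0,0,0,0,-1],
    [0.05,0,0,0,0,0,-1],
    [0,0,0,0,0,0,-1],
    [0,0,0,0,0,0,-1],
  ],
)

```text
clock: 23.55
ee_pos: [541.5, -183.6, 32.9]
tool_rot: [3.14, 0.002, 1.299]
ft_force: [1.1, 6.2, 2.9]
width: 0.353
gripper_force: 30.0
```

```bash
python3 -c "
from plan import *
state()"
```

```text
t 23.55 tcp(tray) [-9.4 -0.6 32.9] flat [-56.4  -0.6  37. ] nub [53.6 -0.5 36.7] F [6.2 0.6 2.9] tau [ 0.2  -1.32  0.1 ] tilt -0.1 yawerr 0.06 roll 0.07
```

>>> send_rows(
  targets=[
    [0.05,0,0,0,0,0,-1],
    [0,0,0,0,0,0,-1],
    [0,0,0,0,0,0,-1],
  ],
)

```text
clock: 23.92
ee_pos: [541.6, -183.2, 32.8]
tool_rot: [3.14, 0.002, 1.299]
ft_force: [0.3, 5.6, 2.8]
width: 0.351
gripper_force: 30.0
```

>>> send_rows(
  targets=[
    [0.05,0,0,0,0,0,-1],
    [0,0,0,0,0,0,-1],
    [0,0,0,0,0,0,-1],
  ],
)

```text
clock: 24.3
ee_pos: [541.7, -182.9, 32.8]
tool_rot: [3.14, 0.002, 1.299]
ft_force: [0.3, 6.9, 3.5]
width: 0.353
gripper_force: 30.0
```

>>> send_rows(
  targets=[
    [0.05,0,0,0,0,0,-1],
    [0,0,0,0,0,0,-1],
    [0,0,0,0,0,0,-1],
  ],
)

```text
clock: 24.68
ee_pos: [541.8, -182.6, 32.8]
tool_rot: [3.14, 0.003, 1.299]
ft_force: [0.5, 4.5, 2.1]
width: 0.349
gripper_force: 30.0
```

>>> send_rows(
  targets=[
    [0.05,0,0,0,0,0,-1],
    [0.05,0,0,0,0,0,-1],
    [0,0,0,0,0,0,-1],
    [0,0,0,0,0,0,-1],
  ],
)

```text
clock: 25.18
ee_pos: [541.6, -182.4, 32.5]
tool_rot: [3.141, 0.003, 1.298]
ft_force: [1.2, 4.3, 3.5]
width: 0.351
gripper_force: 30.0
```

>>> send_rows(
  targets=[
    [0.05,0,0,0,0,0,-1],
    [0.05,0,0,0,0,0,-1],
    [0,0,0,0,0,0,-1],
    [0,0,0,0,0,0,-1],
  ],
)

```text
clock: 25.68
ee_pos: [541.6, -182.3, 32.4]
tool_rot: [3.141, 0.004, 1.297]
ft_force: [-0.2, -2.5, 4.8]
width: 0.354
gripper_force: 30.0
```

```bash
python3 -c "
from plan import *
state()"
```

```text
t 25.68 tcp(tray) [-8.1 -0.3 32.4] flat [-55.1  -0.2  36.6] nub [54.9 -0.3 36.1] F [-2.4 -0.5  4.8] tau [-0.22  0.42 -0.02] tilt -0.2 yawerr -0.05 roll 0.02
```

The force dropped off as the nub met the end wall, so the cell is home and level. Releasing gently and backing off straight up.

>>> send_rows(
  targets=[
    [-0.03,0,0,0,0,0,-1],
    [0,0,0,0,0,0,-0.25],
    [0,0,0,0,0,0,-0.2],
    [0,0,0,0,0,0,-0.1],
    [0,0,0,0,0,0,0.05],
    [0,0,0,0,0,0,0.05],
    [0,0,0,0,0,0,0.05],
  ],
)

```text
clock: 26.55
ee_pos: [541.5, -181.7, 32.3]
tool_rot: [3.142, 0.004, 1.298]
ft_force: [-0.2, 0.7, -0.3]
width: 0.523
gripper_force: 0.0
```

```bash
python3 ridge.py
```

```text
t 26.55 tcp(tray) [-7.5 -0.  32.3] flat [-54.5  -0.   36.5] nub [55.5 -0.  36.1] F [ 0.6  0.4 -0.3] tau [-0.08  0.01  0.01] tilt -0.2 yawerr -0.0 roll 0.0
top [(16, 7, [53.1, 53.8]), (22, 20, [52.2, 55.5]), (28, 19, [52.1, 54.8]), (34, 23, [51.9, 54.4]), (40, 20, [51.7, 54.3]), (46, 20, [53.1, 55.3]), (52, 19, [59.2, 60.3]), (58, 22, [59.4, 61.1]), (64, 38, [24.5, 58.5])]
scene [(-50, 5, [53.2, 53.7]), (-26, 6, [53.6, 54.6]), (-20, 14, [54.3, 55.0]), (-8, 5, [52.7, 53.0]), (-2, 12, [52.8, 55.7]), (4, 13, [52.3, 53.7]), (10, 12, [53.9, 55.1]), (16, 15, [52.3, 54.4]), (22, 13, [52.0, 56.2]), (28, 12, [53.6, 54.7]), (34, 15, [53.4, 54.8]), (40, 13, [52.8, 54.3]), (46, 5, [53.6, 55.1]), (52, 12, [59.0, 60.7]), (58, 23, [57.2, 60.8]), (64, 70, [34.2, 54.4])]
```

>>> send_rows(
  targets=[
    [0,0,-0.5,0,0,0,0.05],
    [0,0,-1.5,0,0,0,0.05],
    [0,0,-3,0,0,0,0.05],
    [0,0,-5,0,0,0,0.05],
    [0,0,-5,0,0,0,0.05],
    [0,0,-5,0,0,0,0.05],
    [0,0,-2,0,0,0,0.05],
    [-4,0,0,0,0,0,0.05],
    [-5,0,0,0,0,0,0.05],
    [-5,0,0,0,0,0,0.05],
    [-5,0,0,0,0,0,0.05],
    [-3,0,0,0,0,0,0.05],
    [0,0,0,0,0,0,0.05],
    [0,0,0,0,0,0,0.05],
  ],
)

```text
clock: 28.4
ee_pos: [482.8, -391.8, 253.8]
tool_rot: [3.141, 0.003, 1.298]
ft_force: [0.7, 0.3, 0.9]
width: 0.524
gripper_force: 0.0
```

```bash
python3 ridge.py; python3 -c "
from plan import *
cellfit()
a=cams.read_camera('scene')['frame'][140:240,190:310,::-1];b=cams.read_camera('top')['frame'][220:320,370:500,::-1]
cv2.imwrite('pics/end.png',np.hstack([cv2.resize(a,(400,333),interpolation=2),cv2.resize(b,(400,333),interpolation=2)]))"
```

```text
t 28.4 tcp(tray) [-2.257e+02 -2.000e-01  2.538e+02] flat [-2.727e+02 -2.000e-01  2.580e+02] nub [-1.627e+02 -1.000e-01  2.577e+02] F [ 0.5 -0.6  0.9] tau [-0.14 -0.05 -0.07] tilt -0.2 yawerr 0.04 roll 0.04
top [(-62, 20, [39.8, 41.9]), (-56, 10, [44.9, 50.6]), (-50, 25, [52.1, 55.4]), (-44, 21, [52.7, 55.4]), (-38, 19, [52.7, 55.6]), (-32, 21, [52.0, 54.9]), (-26, 21, [53.2, 55.0]), (-20, 23, [52.6, 54.7]), (-14, 20, [52.3, 54.0]), (-8, 20, [52.6, 54.2]), (-2, 21, [52.6, 55.1]), (4, 20, [51.9, 54.1]), (10, 22, [52.3, 54.5]), (16, 19, [52.3, 54.4]), (22, 21, [52.2, 54.4]), (28, 21, [53.6, 55.3]), (34, 21, [53.0, 54.1]), (40, 21, [52.3, 55.8]), (46, 19, [52.9, 54.8]), (52, 18, [59.3, 60.7]), (58, 19, [59.4, 60.8]), (64, 38, [24.2, 59.0])]
scene [(-50, 11, [51.3, 52.9]), (-44, 18, [53.0, 54.7]), (-38, 8, [51.3, 52.2]), (-32, 11, [53.5, 55.9]), (-26, 19, [52.5, 55.2]), (-20, 16, [51.4, 53.6]), (-14, 11, [53.8, 55.9]), (-8, 12, [53.7, 55.1]), (-2, 17, [52.2, 54.3]), (4, 9, [52.7, 53.4]), (10, 12, [54.1, 55.0]), (16, 15, [53.7, 55.4]), (22, 13, [52.3, 55.1]), (28, 12, [53.4, 54.4]), (34, 14, [52.5, 55.8]), (40, 13, [51.9, 54.2]), (52, 13, [57.9, 59.4]), (58, 18, [57.7, 60.9]), (64, 71, [35.3, 53.8])]
scene score 0.96 609 y -0.0 z@x0 50.7 tilt 23.0 ends [-55.2  -5.6  43. ] rms 6.1
top score 0.69 1017 y -0.9 z@x0 49.8 tilt 21.0 ends [-50.6  -1.3  49.8] rms 7.0
```

View pics/end.png

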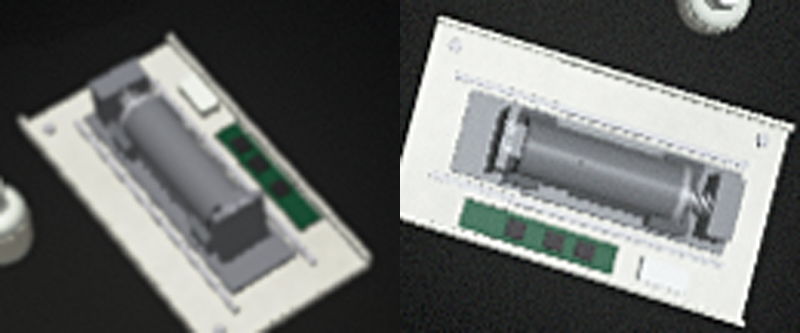

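The cell lies level: its ridge is at about 52.5 mm along the whole length, with the nub under the lip (right crop, about (512,140)). The arm is clear, so I am handing in.

```bash
python3 -c "
from plant import ctrl
print(ctrl.sign_off())"
```

```text
the job is handed in; nothing more can be done
None
```

The long cell lies level in the holder with its nub home under the lip, the arm is clear of everything, and the job was handed in at about 28.5 s; no verdict was returned.

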